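# Burnish the border groove of a carved plate

### The job

Take the burnisher (the slim plain-handled tool) from the tool block, set its ball tip in the round eye of the groove on the plate's rim, and draw it slowly, a few centimetres a second, right along the groove to its plain end in one stroke without lifting, keeping it lightly pressed in the groove and off the wood beside it (well under a kilogram of pressure, or it dents). Then lower the burnisher back into its hole in the block so that it stands upright on its collar. Leave the other tools and everything else where they are.

Things in the scene. Friction and masses are not known exactly. Their poses are not given: they have to be found in the camera images.
- burnisher: loose burnisher (70 g, 140 mm long), standing point down in any one of the tool block's three holes. Origin at the tip, z up the tool. From the tip: 7 mm steel ball end, 5.6 mm shank, brass collar of 24 mm diameter from 50 to 58 mm (its underside rests on the block), straight wooden handle of 20 mm diameter up to 140 mm. The slimmest handle in the block, without a hoop
- burnisher_grip (a point): on the burnisher's axis half-way up its handle, 97 mm from the tip: the place to grip it; same axes as the burnisher
- burnisher_tip (a point): lowest point of the burnisher's ball end; same axes as the burnisher
- plate: round limewood plate on the carving board, 220 mm across, 28 mm high, flat rim (62 to 110 mm radius), middle sunk 4.5 mm. Origin: centre of its underside, z up. It lies on a springy rubber mat between four low pins: cannot shift or turn, but sinks straight down 0.67 mm per newton pressed, at most 8 mm (12 N), and springs back. Soft wood: over 12 N (about a kilogram) dents it; 2 to 5 N burnishes
- plate_centre (a point): centre of the groove's arc, on the plate's axis at the height of the groove's bottom (4.5 mm below the rim's top); plate's axes. The groove is an arc of 85 mm radius in the rim, from -75 degrees (round eye) anticlockwise seen from above to +75 degrees (plain end), counted from the plate's x; 14 mm wide at the top, sloping sides, 6 mm flat bottom, 4.5 mm deep
- groove_eye (a point): start of the groove: centre of the bottom of its round eye, a hollow 24 mm wide at the top and as deep as the groove (flat bottom 13 mm wide); same axes as the plate
- groove_1 (a point): point on the middle of the groove's bottom, -56.25 degrees round the arc (27.8 mm on from the point before); same axes as the plate
- groove_2 (a point): point on the middle of the groove's bottom, -37.5 degrees round the arc (27.8 mm on from the point before); same axes as the plate
- groove_3 (a point): point on the middle of the groove's bottom, -18.75 degrees round the arc (27.8 mm on from the point before); same axes as the plate
- groove_4 (a point): point on the middle of the groove's bottom, 0.0 degrees round the arc (27.8 mm on from the point before); same axes as the plate
- groove_5 (a point): point on the middle of the groove's bottom, 18.75 degrees round the arc (27.8 mm on from the point before); same axes as the plate
- groove_6 (a point): point on the middle of the groove's bottom, 37.5 degrees round the arc (27.8 mm on from the point before); same axes as the plate
- groove_7 (a point): point on the middle of the groove's bottom, 56.25 degrees round the arc (27.8 mm on from the point before); same axes as the plate
- groove_end (a point): plain end of the groove: last point of the middle of its bottom, at +75 degrees; 4 mm beyond it the bottom slopes up to the rim and the groove ends; same axes as the plate
- tool_block: fixed dark wooden block, 240 x 70 x 70 mm, with three upright tools in a row along its x. Origin: centre of its underside, z up. Three round 16 mm holes right through it from above, at x = -80, 0 and +80 mm, y = 0; a tool hangs in its hole by the collar, its tip 50 mm below the block's top (20 mm above the table)
- gouge_a: carving gouge standing in another hole of the block: fat barrel-shaped pale handle, 34 mm thick, with a dark steel hoop on top, rising 96 mm above the block. Origin at its cutting edge, 50 mm below the block's top. Leave alone
- gouge_b: carving gouge standing in another hole of the block: fat barrel-shaped pale handle, 34 mm thick, with a dark steel hoop on top, rising 96 mm above the block. Origin at its cutting edge, 50 mm below the block's top. Leave alone
- mallet: round carver's mallet standing on its head, 94 mm wide, 235 mm high; origin under its centre. Leave alone
- spare_plate: second round plate without a groove, 220 mm across, 28 mm high, lying on the bench; origin under its centre. Leave alone
- knife: carving knife lying flat, 180 mm long, 16 mm high; origin on its underside near the middle. Leave alone
- pencil: red pencil lying on the bench, 165 mm long, 8 mm thick; origin under its middle. Leave alone

How it is judged:
By the outcome, as a careful person would: the job done as asked, in the order asked, and still so for the second after the job is handed in, with the robot touching nothing.
It also fails if it takes over 72 s, if anything falls off the work surface, if the arm or the gripper's body presses on something with over 40 N, if the wrist force passes 120 N, or if a joint passes its speed limit or range.

### The arm

A 6-joint arm with a two-finger parallel gripper is mounted at the origin on the work surface. World frame = base frame: x ahead of the robot, y to its left, z up, the work surface at z = 0. Lengths are in m, angles in rad, forces in N, time in s.
With the tool pointing down it reaches from about 0.25 to 0.725 m from the base axis. Payload 4 kg.
Tool frame: the origin (TCP) lies at the very end of the fingers, on their centre line; the grasp point (between the pads) lies 19 mm behind it; z points along the fingers, y is the line along which they close (so a half turn about z gives the same grasp; the last joint's range is limited). The gripper opens to 85 mm and grips with 20 to 120 N. Pads are 22 mm wide; open, the fingers measure 114 mm over their backs; the gripper's body (76 mm by 85 mm) begins 54 mm behind the grasp point. The pads swing forward as they close: fully open they stand 13 mm farther back than shut.
Start: joints at [1.205, 0.241, 0.005, 1.335, 0, 1.571], TCP at [0.179, 0.467, 0.231] pointing down, gripper open.
Joint ranges: [-2.72, 2.72], [-1.05, 1.87], [-1.09, 1.28], [-1.99, 2.15], [-1.42, 1.44], [-3.14, 3.14]. Speed limits (rad/s): [2.79, 2.79, 3.14, 3.14, 3.14, 3.14].

### API

Orientations are given as [roll, pitch, yaw] about the fixed x, y, z axes, in that order (R = Rz(yaw) Ry(pitch) Rx(roll)).
In Python, from workcell import arm, imaging, ticket gives the robot as it stands.
- The arm moves only by the shell command python3 -m handwheel 'ROWS' [FORCE]. ROWS is JSON, a list of rows, each a list of 7 numbers: the shift along the tool's x, y, z in units of 60 cm (1.0 is 60 cm), then the turn, a rotation vector about the tool's x, y, z in units of 120 degrees (1.0 is 120 degrees), then the gripper command: -1 is shut, 1 is fully open, values between are in proportion. A call has 1 to 20 rows; each row is the pose to reach, as a shift and turn from the pose commanded when the call began, along the tool's axes at that moment; what a row does not reach only later rows make up. A row lasts 1/12 s, in which the tool goes at most 41.7 mm and 7.16 degrees, less where a joint would pass 70% of its speed; a pose out of reach is approached as far as the arm can. A call with a number of a shift or a turn outside -1 to 1 is refused whole. A call with a gripper value outside its range is refused whole. The fingers move at their own pace and stop on an object; FORCE is the grip in N (left out, the last holds). Time passes only in rows, so rows that repeat a pose let the fingers close. It gives the time, the measured TCP pose, the force, the opening and the grip force at its end, in the units of the state.
- arm.observe(): the state, without advancing time (a new reading comes with each control period).
- imaging.camera(name): name is "scene" or "top" or "wrist"; returns a dict with "color" (420x560x3 uint8, blue, green, red), "camera_matrix" (3x3 intrinsics, pixels), "D" ([k1, k2, p1, p2, k3] as OpenCV has them; the pictures are not rectified), "T" (4x4, takes a point from camera to world coordinates). Camera axes: x right, y up, looking along -z (the intrinsics and any distortion apply to the point x, -y, -z); pixel columns grow to the right and rows downward; lengths in m; the calibration is good to about 2 mm. A picture is of the moment at which its call begins. There is no depth.
- ticket.sign_off(): hands the job in; it is judged then, once.
The state is a dict: "time": time; "joint_positions": joint angles; "dq": joint speeds; "effort": joint torques, N m; "tcp_pos": TCP position; "orientation": TCP orientation; "contact_force": force on the tool from outside, world axes, zero at the start; "moment": the same for the moment, N m; "grip_width": finger opening in m; "finger_force": force on a finger pad.
Only numpy, scipy, OpenCV 4.12 (cv2) and the standard library are available. Lean on these libraries where they do the work, as an engineer would, in place of code of your own. Each camera call takes 0.05 s, during which the arm holds its last target. There are 200 camera calls.

## Working session

There is one attempt and no reset: what is moved stays moved. The work goes in short steps, Python scripts to look and compute and a shell command to move; the robot and the scene stay as the last step left them, time stands still between calls to the robot, and variables do not carry over. Pictures are saved under pics/ and viewed, at most 12 in all, crops included, and the job is handed in when it is done.

```bash
mkdir -p pics; python3 - <<'E'
from workcell import arm, imaging
import cv2,numpy as np
s=arm.observe(); print(s)
for n in("scene","top"):
    c=imaging.camera(n); cv2.imwrite(f"pics/{n}0.png",c["color"]); np.savez(f"{n}0.npz",**c)
    print(n,c["camera_matrix"],c["D"],c["T"])
E
```

```text
{'time': 0.0, 'joint_positions': array([ 1.20500834e+00,  2.41433088e-01,  3.70268205e-03,  1.33522036e+00,
       -2.27625403e-06,  1.57078885e+00]), 'dq': array([ 0.00078376,  0.00049384,  0.00035707,  0.00098033, -0.00061212,
       -0.00203816]), 'effort': array([-5.51894736e-04, -3.72321761e+01,  2.52405399e+01,  1.70817092e-02,
       -1.83245197e-04, -2.24597557e-06]), 'tcp_pos': array([0.17861026, 0.46631251, 0.23039472]), 'orientation': array([-3.13943822e+00,  2.26013507e-06,  2.77581215e+00]), 'contact_force': array([-0.38257817,  0.74932782,  0.21656087]), 'moment': array([-0.02079535,  0.02584871, -0.01996999]), 'finger_force': 0.0, 'grip_width': 0.08573584621045895}
scene [[439.14059426   0.         279.33082037]
 [  0.         439.14059426 210.01936693]
 [  0.           0.           1.        ]] [-0.06464625  0.          0.          0.          0.        ] [[ 0.85744739 -0.32198263  0.40138655  1.09374638]
 [ 0.51456808  0.53362385 -0.6711671  -0.89207226]
 [ 0.00191471  0.78203118  0.62323636  0.95634763]
 [ 0.          0.          0.          1.        ]]
top [[512.2005016    0.         282.63101947]
 [  0.         512.2005016  201.36226895]
 [  0.           0.           1.        ]] [-0.09037743  0.          0.          0.          0.        ] [[ 2.55597284e-02  9.97762605e-01 -6.17777025e-02  4.25887253e-01]
 [-9.99667901e-01  2.57137846e-02  1.69984654e-03  9.02377076e-03]
 [ 3.28458184e-03  6.17137386e-02  9.98088486e-01  1.85105694e+00]
 [ 0.00000000e+00  0.00000000e+00  0.00000000e+00  1.00000000e+00]]
```

View pics/scene0.png

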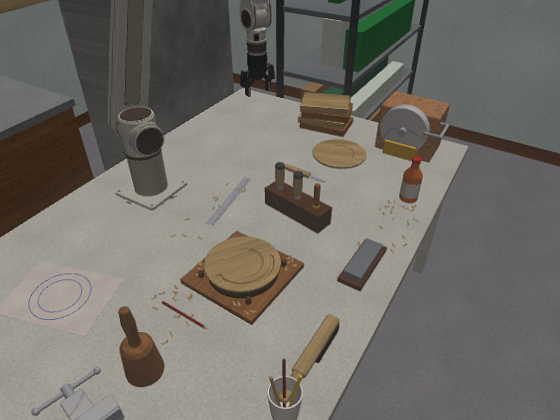

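View pics/top0.png

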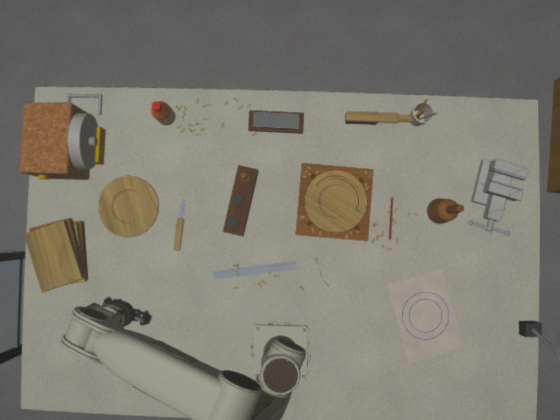

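The scene picture shows the burnisher as the slim, hoop-less handle at the right end of the block (317,190). The top picture shows it at the block's far end (~(245,177)), and the plate at (336,201).

```bash
cat > h.py <<'E'
import numpy as np,cv2
from scipy.spatial.transform import Rotation as R
from workcell import arm,imaging
def ray(c,uv):
    p=cv2.undistortPoints(np.array([[uv]],float),c["camera_matrix"],np.array(c["D"]))[0,0]
    T=c["T"]; return T[:3,3],T[:3,:3]@np.array([p[0],-p[1],-1])
def onz(c,uv,z):
    o,d=ray(c,uv); return o+d*(z-o[2])/d[2]
def proj(c,P):
    P=np.atleast_2d(P); T=c["T"]; q=(P-T[:3,3])@T[:3,:3]; q=q*[1,-1,-1]
    return cv2.projectPoints(q,np.zeros(3),np.zeros(3),c["camera_matrix"],np.array(c["D"]))[0][:,0]
def snap(n,f):
    c=imaging.camera(n); cv2.imwrite(f"pics/{f}.png",c["color"]); np.savez(f"{f}.npz",**c); return c
def rel(pos,rot,p0=None,r0=None):
    """row numbers from pose p0,r0 (Rotation; default measured) to pos,rot"""
    s=arm.observe(); p0=s["tcp_pos"] if p0 is None else p0
    r0=R.from_euler("xyz",s["orientation"]) if r0 is None else r0
    return np.round(np.r_[r0.inv().apply(np.array(pos)-p0)/.6,(r0.inv()*rot).as_rotvec()/np.radians(120)],4)
E
python3 - <<'E'
from h import *
t=dict(np.load("top0.npz")); s=dict(np.load("scene0.npz"))
print("plate",onz(t,(336,201),.04))
for uv in [(240,166),(257,169),(243,235),(224,231)]: print("blk",onz(t,uv,.07))
print("burn top",onz(t,(246,174),.16),onz(s,(317,185),.16))
w=imaging.camera("wrist"); st=arm.observe()
r=R.from_euler("xyz",st["orientation"])
print(r.inv().apply(w["T"][:3,3]-st["tcp_pos"]), r.inv().as_matrix()@w["T"][:3,:3], w["camera_matrix"],w["D"])
a=cv2.resize(t["color"][155:245,215:385],None,fx=4.5,fy=4.5,interpolation=cv2.INTER_CUBIC); cv2.imwrite("pics/c1.png",a)
E
```

```text
plate [ 0.54414921 -0.18329062  0.04      ]
blk [0.65630299 0.15839043 0.07      ]
blk [0.64723423 0.0985459  0.07      ]
blk [0.41560138 0.14056053 0.07      ]
blk [0.4277131  0.20705031 0.07      ]
burn top [0.61842235 0.13006242 0.16      ] [0.61724553 0.13454522 0.16      ]
[ 0.06513338  0.00090875 -0.14417953] [[ 9.93261223e-05  9.65688579e-01  2.59702827e-01]
 [ 9.99999937e-01 -1.84401424e-04  3.03224396e-04]
 [ 3.40709908e-04  2.59702780e-01 -9.65688537e-01]] [[307.26252006   0.         280.16034727]
 [  0.         307.26252006 205.83511607]
 [  0.           0.           1.        ]] [-0.03805911  0.          0.          0.          0.        ]
```

View pics/c1.png

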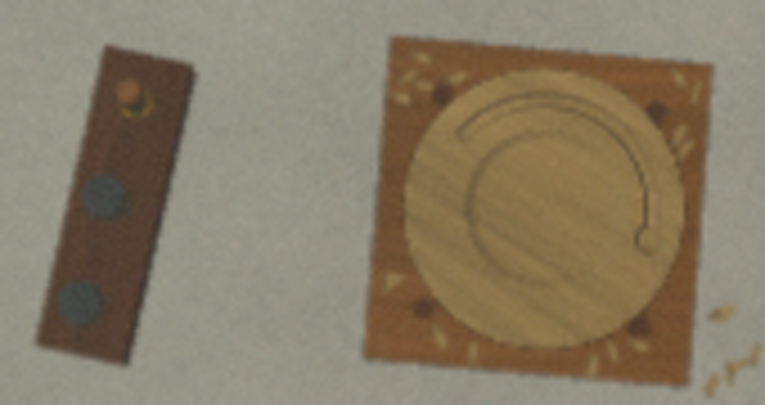

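The crop shows the burnisher head at about (128,92), and below it two hooped gouges at (104,197) and (80,302). The groove's eye is at (645,238) on the plate's −y side, and its plain end at (462,133). Next I move the wrist camera over the area.

```bash
python3 - <<'E'
from h import *
d=R.from_euler("xyz",[np.pi,0,np.radians(169)])
print(rel([.53,-.03,.27],d))
E
```

```text
[-8.428e-01 -5.633e-01 -6.480e-02 -8.000e-04 -1.000e-04 -8.300e-02]
```

```bash
python3 -m handwheel '[[-0.843,-0.563,-0.065,0,0,-0.083,1],[-0.843,-0.563,-0.065,0,0,-0.083,1],[-0.843,-0.563,-0.065,0,0,-0.083,1],[-0.843,-0.563,-0.065,0,0,-0.083,1],[-0.843,-0.563,-0.065,0,0,-0.083,1],[-0.843,-0.563,-0.065,0,0,-0.083,1],[-0.843,-0.563,-0.065,0,0,-0.083,1],[-0.843,-0.563,-0.065,0,0,-0.083,1],[-0.843,-0.563,-0.065,0,0,-0.083,1],[-0.843,-0.563,-0.065,0,0,-0.083,1],[-0.843,-0.563,-0.065,0,0,-0.083,1],[-0.843,-0.563,-0.065,0,0,-0.083,1],[-0.843,-0.563,-0.065,0,0,-0.083,1],[-0.843,-0.563,-0.065,0,0,-0.083,1],[-0.843,-0.563,-0.065,0,0,-0.083,1],[-0.843,-0.563,-0.065,0,0,-0.083,1],[-0.843,-0.563,-0.065,0,0,-0.083,1],[-0.843,-0.563,-0.065,0,0,-0.083,1]]'
python3 - <<'E'
from h import *
s=arm.observe(); print(s["time"],s["tcp_pos"],s["orientation"],s["joint_positions"],s["contact_force"])
c=snap("wrist","w1")
cv2.imwrite("pics/w1b.png",cv2.resize(c["color"],(800,600),interpolation=cv2.INTER_CUBIC))
E
```

```text
time: 1.65
tcp_pos: [0.5297, -0.0292, 0.2697]
orientation: [3.141, -0.002, 2.949]
contact_force: [-0.1, -0.2, 0.7]
grip_width: 0.0856
finger_force: 0.0
1.65 [ 0.52972221 -0.02922522  0.26971945] [ 3.14138328e+00 -1.76896719e-03  2.94931046e+00] [-5.53717368e-02  2.91252903e-01  1.72041249e-01  1.45330851e+00
  4.48851041e-04  1.36910260e-01] [-0.14140276 -0.20912561  0.73198744]
```

View pics/w1b.png

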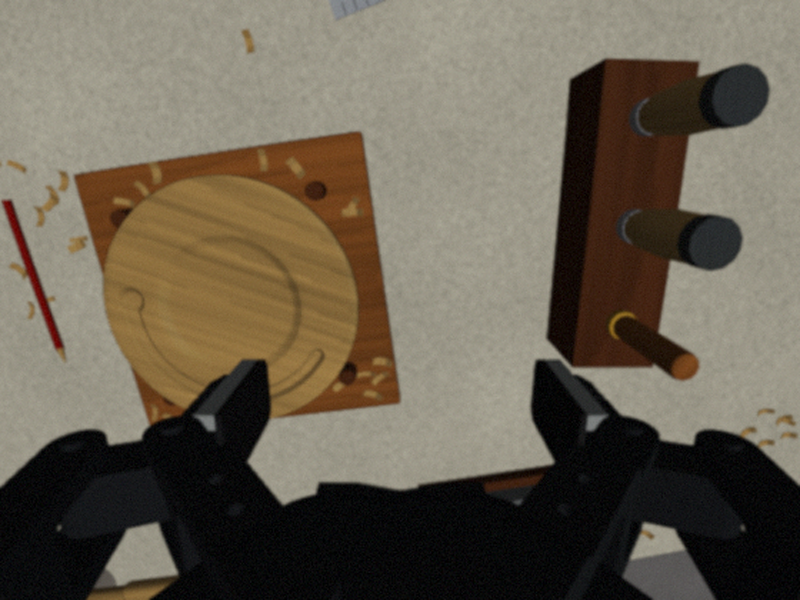

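The wrist picture shows the block at right, with the burnisher's collar at (622,325) and its head at (684,366). The plate is at left, with the eye at (133,298) and the groove's end at (319,355), partly hidden behind a finger. I'll take one nearer look at the groove from beyond it.

```bash
python3 - <<'E'
from h import *
d=R.from_euler("xyz",[np.pi,0,np.radians(169)])
print(rel([.64,-.18,.23],d,[.53,-.03,.27],d))
E
```

```text
[-0.2277 -0.2104  0.0667  0.      0.      0.    ]
```

```bash
python3 -m handwheel '[[-0.228,-0.21,0.067,0,0,0,1],[-0.228,-0.21,0.067,0,0,0,1],[-0.228,-0.21,0.067,0,0,0,1],[-0.228,-0.21,0.067,0,0,0,1],[-0.228,-0.21,0.067,0,0,0,1],[-0.228,-0.21,0.067,0,0,0,1],[-0.228,-0.21,0.067,0,0,0,1],[-0.228,-0.21,0.067,0,0,0,1]]'
python3 - <<'E'
from h import *
c=snap("wrist","w2")
cv2.imwrite("pics/w2b.png",cv2.resize(c["color"],(800,600),interpolation=cv2.INTER_CUBIC))
E
```

```text
time: 2.37
tcp_pos: [0.6402, -0.1774, 0.2303]
orientation: [3.141, -0.001, 2.951]
contact_force: [-0.2, 0.6, 0.1]
grip_width: 0.0855
finger_force: 0.0
```

View pics/w2b.png

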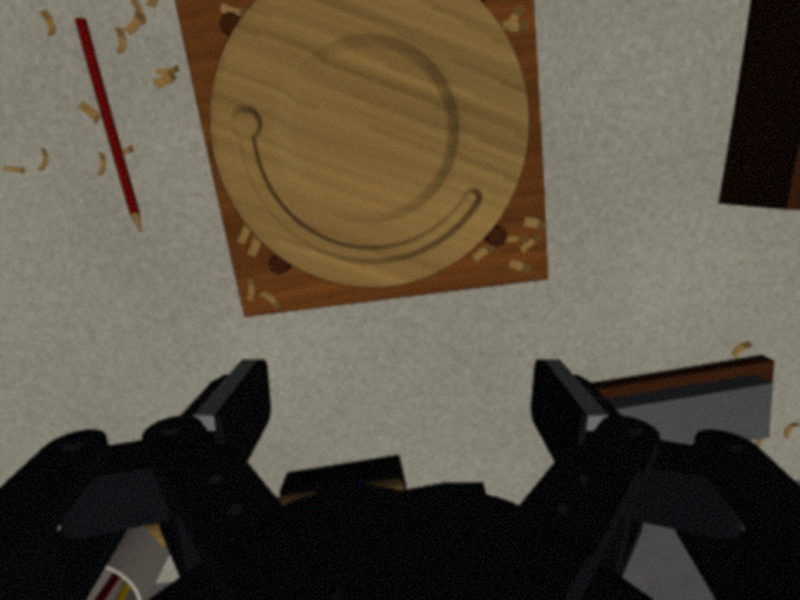

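The plate's rim touches (211,110), (380,288) and (528,122). The eye centre is at about (244,121) and the plain end at (474,197). I'll fit the plate and block poses from these pixels.

```bash
cat > fit.py <<'E'
from h import *
from scipy.optimize import least_squares
t,w1,w2=[dict(np.load(f+".npz")) for f in("top0","w1","w2")]
k=1/1.4286; tc=lambda u,v:((u/4.5)+215,(v/4.5)+155)
# refine rim edge in w2,w1: saturation edge search near the given circle
def circ(p,r,z,a): return np.c_[p[0]+r*np.cos(a),p[1]+r*np.sin(a),np.full_like(a,z)]
rim=[(w2,np.array([(211,110),(528,122),(380,288),(505,40)])*k,1),(w1,np.array([(105,290),(357,300),(222,176)])*k,1),
     (t,np.array([tc(405,205),tc(685,210),tc(545,68),tc(545,349)]),1)]
pts=[(w2,(244,121),-75),(w2,(474,197),75),(w1,(133,298),-75),(w1,(319,355),75)]
A=np.linspace(0,2*np.pi,1440)
def res(x):
    o=[]
    for c,uv,w in rim:
        q=proj(c,circ(x[:2],.110,x[2],A))
        cen=proj(c,[x[0],x[1],x[2]])[0]
        for p in uv:
            i=np.argmin(((q-p)**2).sum(1)); d=np.linalg.norm(p-cen)-np.linalg.norm(q[i]-cen); o.append(d*w)
    for c,p,a in pts:
        a=np.radians(a)+x[3]; P=[x[0]+.085*np.cos(a),x[1]+.085*np.sin(a),x[2]-.0015]
        o+=list((proj(c,P)[0]-np.array(p)*k)*.7)
    for p,a in((tc(645,238),-75),(tc(462,133),75)):
        a=np.radians(a)+x[3]; P=[x[0]+.085*np.cos(a),x[1]+.085*np.sin(a),x[2]-.0015]
        o+=list((proj(t,P)[0]-np.array(p))*.7)
    return np.array(o)
s=least_squares(res,[.544,-.183,.055,0],diff_step=1e-4,x_scale=[.01,.01,.01,.1],loss="soft_l1")
print("plate x y ztop yaw",s.x,np.round(res(s.x),1))
bp=[(w1,np.array(p)*k,q) for p,q in(((607,60),(-.12,-.035)),((698,62),(-.12,.035)),((657,366),(.12,.035)),((574,367),(.12,-.035)))]
bp+=[(t,tc(*p),q) for p,q in(((106,45),(.12,.035)),((195,68),(.12,-.035)),((128,364),(-.12,-.035)),((37,345),(-.12,.035)))]
def rb(x):
    o=[]; c,s_=np.cos(x[2]),np.sin(x[2])
    for cam,p,(X,Y) in bp: o+=list(proj(cam,[x[0]+c*X-s_*Y,x[1]+s_*X+c*Y,.07])[0]-p)
    for cam,p,X,z in((w1,np.array((622,325))*k,.08,.074),(w1,np.array((684,366))*k,.08,.16),(t,tc(128,92),.08,.16)):
        o+=list(proj(cam,[x[0]+c*X,x[1]+s_*X,z])[0]-p)
    return np.array(o)
b=least_squares(rb,[.535,.15,-.19],x_scale=[.01,.01,.1],loss="soft_l1")
print("block",b.x,np.round(rb(b.x),1)); print("burn",b.x[:2]+.08*np.array([np.cos(b.x[2]),np.sin(b.x[2])]))
E
python3 fit.py
```

```text
plate x y ztop yaw [ 0.54291008 -0.17999823  0.05350794 -0.5045942 ] [-0.3  0.4  1.5 -1.5 -0.4 -0.4 -1.7 -0.7  0.6 -0.1  0.2  1.5  2.5 -2.6
  1.4  0.7  1.1 -1.5 -0.   0.2 -0.3  0.5 -0.4]
block [ 0.53682968  0.15635    -0.19160334] [-1.8 -0.5  0.2 -0.2 -2.8  0.2 -0.7 -0.1 -1.2 -0.5 -1.5 -1.3 -1.7  0.
 -1.1 -0.1 -0.2 -0.8  1.5  0.9 -0.8 -0.6]
burn [0.61536569 0.14111535]
```

```bash
python3 - <<'E'
from h import *
d=R.from_euler("xyz",[np.pi,0,np.radians(169)])
print(rel([.615,.141,.19],d,[.64,-.18,.23],d))
E
```

```text
[0.143  0.5172 0.0667 0.     0.     0.    ]
```

```bash
python3 -m handwheel '[[0.143,0.517,0.067,0,0,0,0],[0.143,0.517,0.067,0,0,0,0],[0.143,0.517,0.067,0,0,0,0],[0.143,0.517,0.067,0,0,0,0],[0.143,0.517,0.067,0,0,0,0],[0.143,0.517,0.067,0,0,0,0],[0.143,0.517,0.067,0,0,0,0],[0.143,0.517,0.067,0,0,0,0],[0.143,0.517,0.067,0,0,0,0],[0.143,0.517,0.067,0,0,0,0],[0.143,0.517,0.067,0,0,0,0],[0.143,0.517,0.067,0,0,0,0]]'
python3 - <<'E'
from h import *
c=snap("wrist","w3"); im=cv2.resize(c["color"],(800,600),interpolation=cv2.INTER_CUBIC)
for P,col in(([.6154,.1411,.16],(0,0,255)),([.6154,.1411,.078],(0,255,255))):
    p=proj(c,P)[0]*1.4286; print(p); cv2.circle(im,(int(p[0]),int(p[1])),3,col,-1)
x=[.5429,-.18,.0535,-.5046]; w=dict(np.load("w2.npz")); a=np.linspace(-75,75,60)*np.pi/180+x[3]; A=np.linspace(0,2*np.pi,120)
i2=cv2.resize(w["color"],(800,600),interpolation=cv2.INTER_CUBIC)
for r,aa in((.085,a),(.110,A),(.062,A)):
    for p in proj(w,np.c_[x[0]+r*np.cos(aa),x[1]+r*np.sin(aa),np.full(len(aa),x[2]-(.004 if r==.085 else 0))])*1.4286: cv2.circle(i2,(int(p[0]),int(p[1])),1,(0,0,255),-1)
cv2.imwrite("pics/w3b.png",np.vstack([im[130:500],i2[:330]])[::1])
E
python3 -c "
import cv2;i=cv2.imread('pics/w3b.png');a=i[:370,200:600];b=i[370:,200:600];import numpy as np
b=cv2.copyMakeBorder(b,0,40,0,0,cv2.BORDER_CONSTANT);cv2.imwrite('pics/w3c.png',np.hstack([a,b]))"
```

```text
time: 3.42
tcp_pos: [0.6154, 0.1411, 0.191]
orientation: [3.141, 0.001, 2.949]
contact_force: [-0.4, 0.1, 1.0]
grip_width: 0.0424
finger_force: 0.0
[398.04222963 334.56681243]
[398.70408352 287.08564272]
```

View pics/w3c.png

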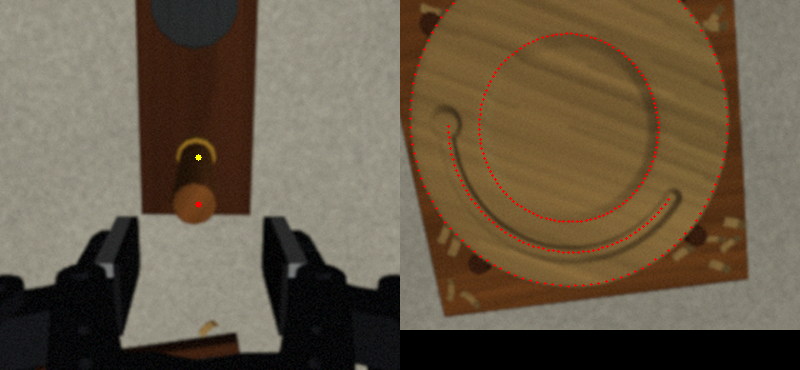

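The burnisher's head sits at (194,204), against a predicted (198,204), so it is about 1 mm off along tool y. The plate fit overlays the rim and groove well. I'll descend and grip.

```bash
python3 -m handwheel '[[0,-0.002,0.05,0,0,0,0],[0,-0.002,0.1,0,0,0,0],[0,-0.002,0.153,0,0,0,0],[0,-0.002,0.153,0,0,0,0],[0,-0.002,0.153,0,0,0,0],[0,-0.002,0.153,0,0,0,-1],[0,-0.002,0.153,0,0,0,-1],[0,-0.002,0.153,0,0,0,-1],[0,-0.002,0.153,0,0,0,-1],[0,-0.002,0.153,0,0,0,-1],[0,-0.002,0.153,0,0,0,-1],[0,-0.002,0.153,0,0,0,-1],[0,-0.002,0.153,0,0,0,-1],[0,-0.002,0.153,0,0,0,-1]]' 60
python3 -c "
from h import *
s=arm.observe();print(s['moment'],s['tcp_pos'],s['contact_force'])"
```

```text
time: 4.63
tcp_pos: [0.6171, 0.1406, 0.1007]
orientation: [3.14, 0.005, 2.95]
contact_force: [0.4, -1.4, 6.5]
grip_width: 0.0186
finger_force: 58.7
[-0.25183729 -0.09925683 -0.04295207] [0.61706278 0.14059712 0.10072403] [ 0.39583052 -1.44268069  6.50237757]
```

```bash
python3 -m handwheel '[[0,0,-0.02,0,0,0,-1],[0,0,-0.05,0,0,0,-1],[0,0,-0.1,0,0,0,-1],[0,0,-0.15,0,0,0,-1],[0,0,-0.2,0,0,0,-1],[0,0,-0.2,0,0,0,-1],[0,0,-0.2,0,0,0,-1],[0,0,-0.2,0,0,0,-1]]'
python3 - <<'E'
from h import *
s=arm.observe();print(s['moment'],s['tcp_pos'],s['contact_force'],s["orientation"])
c=snap("wrist","w4"); a=c["color"][170:420,130:430]; a=cv2.resize(a,None,fx=1.6,fy=1.6)
sc=snap("scene","s4"); p=proj(sc,s["tcp_pos"])[0].astype(int); print(p)
b=cv2.resize(sc["color"][p[1]-40:p[1]+60,p[0]-45:p[0]+45],(360,400),interpolation=cv2.INTER_CUBIC)
r=R.from_euler("xyz",s["orientation"])
q=s["tcp_pos"]+r.apply([0,0,.078]); pt=proj(sc,q)[0]; print("tip pred",(pt-p+[45,40])*4, p)
cv2.imwrite("pics/w4c.png",np.hstack([a[:400,:440],b]))
for z in(-.061,.019,.078): print((proj(c,s["tcp_pos"]+r.apply([0,0,z]))[0]-[130,170])*1.6)
E
```

```text
time: 5.3
tcp_pos: [0.615, 0.1405, 0.2177]
orientation: [-3.141, -0.001, 2.95]
contact_force: [0.1, -0.3, -1.2]
grip_width: 0.0189
finger_force: 58.5
[-0.03303866 -0.02141716  0.02033074] [0.61495751 0.14053036 0.21770479] [ 0.06711876 -0.28919469 -1.15198434] [-3.14143666e+00 -5.59102868e-04  2.94985889e+00]
[318 168]
tip pred [175.41540632 244.27599961] [318 168]
[235.71849659 263.69415355]
[237.7733712  114.63054596]
[238.41825721  68.0290995 ]
```

View pics/w4c.png

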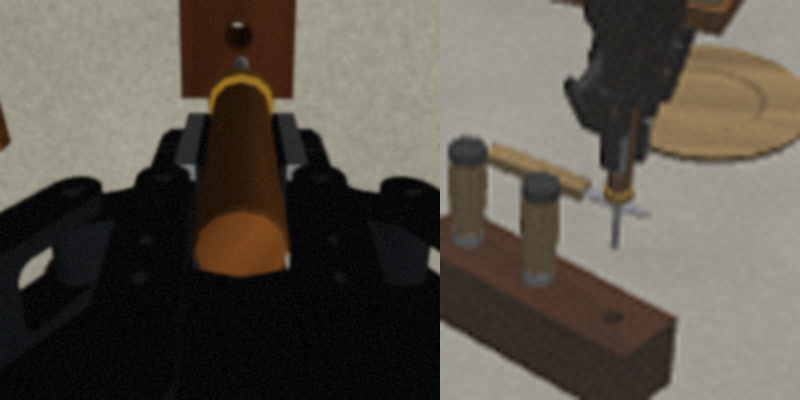

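The burnisher is held straight: ball at about (241,65) against a predicted (238,68), and head about 2 mm towards tool +x. So the tip offset is about (1.2, 0.8, 80.7) mm in the tool frame. Next I go above the eye.

```bash
cat >> h.py <<'E'
D=R.from_euler("xyz",[np.pi,0,np.radians(169)])
PC=np.array([.5429,-.180]); YAW=-.52; OFF=np.array([.0010,-.0010])
def tcp(adeg,z,r=.085):
    a=np.radians(adeg)+YAW; return np.r_[PC+r*np.array([np.cos(a),np.sin(a)])+OFF,z]
E
python3 - <<'E'
from h import *
print(rel(tcp(-75,.16),D,[.6148,.140,.2182],D), tcp(-75,.16))
E
```

```text
[ 0.0233 -0.6891  0.097   0.      0.      0.    ] [ 0.522196   -0.26318234  0.16      ]
```

```bash
python3 -m handwheel '[[0.01,-0.05,0,0,0,0,-1],[0.023,-0.11,0,0,0,0,-1],[0.023,-0.17,0,0,0,0,-1],[0.023,-0.23,0,0,0,0,-1],[0.023,-0.29,0,0,0,0,-1],[0.023,-0.35,0,0,0,0,-1],[0.023,-0.41,0,0,0,0,-1],[0.023,-0.47,0,0,0,0,-1],[0.023,-0.53,0,0,0,0,-1],[0.023,-0.59,0,0,0,0,-1],[0.023,-0.65,0,0,0,0,-1],[0.023,-0.689,0.02,0,0,0,-1],[0.023,-0.689,0.06,0,0,0,-1],[0.023,-0.689,0.097,0,0,0,-1],[0.023,-0.689,0.097,0,0,0,-1],[0.023,-0.689,0.097,0,0,0,-1],[0.023,-0.689,0.097,0,0,0,-1]]'
python3 - <<'E'
from h import *
s=arm.observe();print(s['tcp_pos'],s['contact_force'],s["orientation"])
c=snap("wrist","w5"); P=s["tcp_pos"]+R.from_euler("xyz",s["orientation"]).apply([.0012,.0008,.0807])
p=proj(c,P)[0]; print(p); im=c["color"].copy()
def dot(a,r,z,col):
    q=proj(c,np.r_[tcp(a,z,r)[:2]-OFF,z])[0]; cv2.circle(b,tuple(((q-[190,80])*4).astype(int)),2,col,-1)
b=cv2.resize(im[80:230,190:390],None,fx=4,fy=4,interpolation=cv2.INTER_CUBIC)
for a in range(-75,76,5): dot(a,.085,.049,(0,0,255))
for a in np.arange(0,360,30): 
    e=np.r_[tcp(-75,.0535)[:2]-OFF+.012*np.array([np.cos(np.radians(a)),np.sin(np.radians(a))]),.0535]; q=proj(c,e)[0]; cv2.circle(b,tuple(((q-[190,80])*4).astype(int)),2,(255,0,0),-1)
q=(p-[190,80])*4; cv2.circle(b,tuple(q.astype(int)),2,(0,255,0),-1)
cv2.imwrite("pics/w5c.png",b)
E
```

```text
time: 6.82
tcp_pos: [0.523, -0.2624, 0.1601]
orientation: [3.141, -0.0, 2.95]
contact_force: [0.6, -0.6, 0.1]
grip_width: 0.0186
finger_force: 58.8
[ 0.52303198 -0.26244773  0.16012903] [ 0.55214886 -0.57922794  0.13558779] [ 3.14145130e+00 -4.82652070e-04  2.95013512e+00]
[280.07764092 209.98483662]
```

View pics/w5c.png

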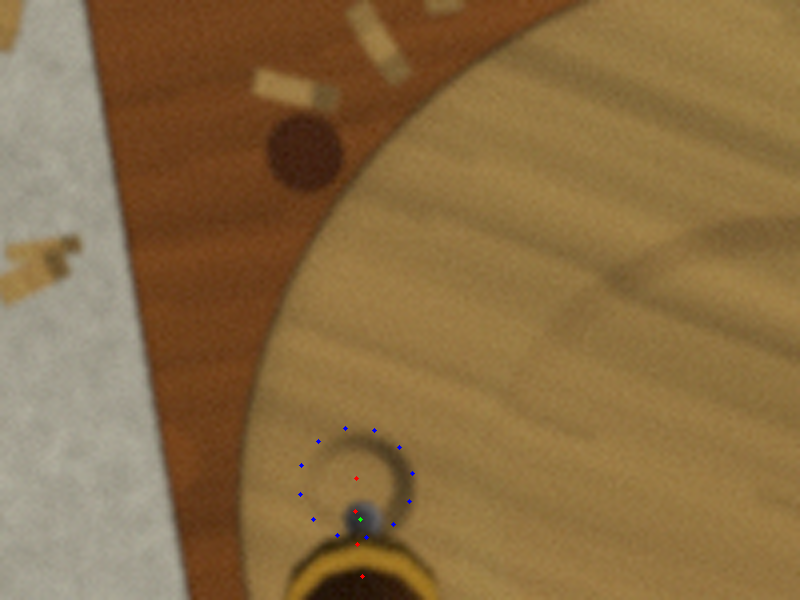

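The green prediction lies exactly on the ball at (360,519). The eye ring is centred at about (357,484), within 1 mm of my estimate. I'll descend towards contact.

```bash
python3 -m handwheel '[[0,0,0.02,0,0,0,-1],[0,0,0.035,0,0,0,-1],[0,0,0.04,0,0,0,-1],[0,0,0.04,0,0,0,-1],[0,0,0.04,0,0,0,-1],[0,0,0.04,0,0,0,-1]]'; python3 -m handwheel '[[0,0,0.0035,0,0,0,-1],[0,0,0.0035,0,0,0,-1],[0,0,0.0035,0,0,0,-1],[0,0,0.0035,0,0,0,-1]]'; python3 -m handwheel '[[0,0,0.0035,0,0,0,-1],[0,0,0.0035,0,0,0,-1],[0,0,0.0035,0,0,0,-1],[0,0,0.0035,0,0,0,-1]]'
```

```text
time: 7.37
tcp_pos: [0.5233, -0.2628, 0.1366]
orientation: [-3.141, 0.001, 2.95]
contact_force: [0.5, 0.2, -1.1]
grip_width: 0.0185
finger_force: 58.8
time: 7.7
tcp_pos: [0.5229, -0.2628, 0.1339]
orientation: [-3.142, 0.0, 2.95]
contact_force: [0.3, -0.4, -0.4]
grip_width: 0.0186
finger_force: 58.8
time: 8.03
tcp_pos: [0.5229, -0.2628, 0.1318]
orientation: [-3.142, 0.0, 2.95]
contact_force: [0.1, -0.6, -0.6]
grip_width: 0.0185
finger_force: 58.8
```

```bash
python3 -m handwheel '[[0,0,0.0035,0,0,0,-1],[0,0,0.0035,0,0,0,-1],[0,0,0.0035,0,0,0,-1],[0,0,0.0035,0,0,0,-1]]'
```

```text
time: 8.37
tcp_pos: [0.5231, -0.2628, 0.1299]
orientation: [-3.141, 0.0, 2.95]
contact_force: [-1.0, -0.3, 1.8]
grip_width: 0.0185
finger_force: 58.8
```

```bash
python3 -m handwheel '[[0,0,0.0017,0,0,0,-1],[0,0,0.0017,0,0,0,-1],[0,0,0.0017,0,0,0,-1]]';python3 -m handwheel '[[0,0,0,0,0,0,-1]]';python3 -m handwheel '[[0,0,0,0,0,0,-1]]'
```

```text
time: 8.62
tcp_pos: [0.5231, -0.2628, 0.1289]
orientation: [-3.141, 0.001, 2.95]
contact_force: [-0.2, -0.1, 3.4]
grip_width: 0.0182
finger_force: 58.9
time: 8.7
tcp_pos: [0.5231, -0.2628, 0.1289]
orientation: [-3.141, 0.001, 2.95]
contact_force: [-0.2, 0.6, 3.6]
grip_width: 0.0188
finger_force: 58.9
time: 8.78
tcp_pos: [0.5231, -0.2628, 0.1288]
orientation: [-3.141, 0.001, 2.95]
contact_force: [1.1, 0.3, 3.4]
grip_width: 0.0191
finger_force: 58.9
```

Contact force is about 3.5–4 N at the tip, which is what I want. Now I compute the stroke rows: 1.875° per row, about 3.3 cm/s.

```bash
sed -i 's/^OFF\|OFF=np.array(\[.0010,-.0010\])/OFF=np.array([.0014,-.0008])/' h.py; python3 - <<'E'
from h import *
z=.1287
for k in range(4):
    a0=-75+37.5*k; p0=tcp(a0,z) if k else [.5231,-.2628,z]
    print(k,"  ".join("%.4f,%.4f"%tuple(rel(tcp(a0+1.875*(i+1),z),D,p0,D)[:2]) for i in range(20)))
E
```

```text
0 -0.0039,-0.0007  -0.0085,-0.0008  -0.0131,-0.0007  -0.0178,-0.0005  -0.0224,-0.0001  -0.0270,0.0004  -0.0316,0.0011  -0.0361,0.0019  -0.0407,0.0029  -0.0452,0.0040  -0.0496,0.0053  -0.0540,0.0067  -0.0584,0.0083  -0.0627,0.0100  -0.0670,0.0118  -0.0712,0.0138  -0.0753,0.0159  -0.0793,0.0182  -0.0833,0.0205  -0.0872,0.0230
1 -0.0038,0.0026  -0.0075,0.0054  -0.0112,0.0083  -0.0147,0.0113  -0.0181,0.0144  -0.0215,0.0176  -0.0247,0.0209  -0.0278,0.0244  -0.0308,0.0279  -0.0337,0.0315  -0.0365,0.0352  -0.0391,0.0391  -0.0416,0.0430  -0.0440,0.0469  -0.0463,0.0510  -0.0484,0.0551  -0.0504,0.0593  -0.0522,0.0635  -0.0539,0.0678  -0.0555,0.0722
2 -0.0014,0.0044  -0.0027,0.0089  -0.0038,0.0134  -0.0048,0.0179  -0.0056,0.0225  -0.0063,0.0270  -0.0069,0.0316  -0.0072,0.0363  -0.0075,0.0409  -0.0076,0.0455  -0.0075,0.0502  -0.0073,0.0548  -0.0069,0.0594  -0.0064,0.0640  -0.0057,0.0686  -0.0049,0.0732  -0.0039,0.0777  -0.0028,0.0822  -0.0015,0.0867  -0.0001,0.0911
3 0.0016,0.0044  0.0033,0.0087  0.0051,0.0129  0.0071,0.0171  0.0092,0.0213  0.0114,0.0253  0.0138,0.0293  0.0163,0.0332  0.0190,0.0370  0.0217,0.0407  0.0246,0.0444  0.0276,0.0479  0.0307,0.0513  0.0339,0.0547  0.0373,0.0579  0.0407,0.0610  0.0442,0.0640  0.0479,0.0669  0.0516,0.0697  0.0554,0.0723
```

```bash
python3 -m handwheel '[[-0.0039,-0.0007,0,0,0,0,-1],[-0.0085,-0.0008,0,0,0,0,-1],[-0.0131,-0.0007,0,0,0,0,-1],[-0.0178,-0.0005,0,0,0,0,-1],[-0.0224,-0.0001,0,0,0,0,-1],[-0.027,0.0004,0,0,0,0,-1],[-0.0316,0.0011,0,0,0,0,-1],[-0.0361,0.0019,0,0,0,0,-1],[-0.0407,0.0029,0,0,0,0,-1],[-0.0452,0.004,0,0,0,0,-1]]'
python3 -c "
from h import *
s=arm.observe();print(s['tcp_pos'],tcp(-56.25,.1287),s['contact_force'],s['moment'])"
```

```text
time: 9.62
tcp_pos: [0.5503, -0.2657, 0.1286]
orientation: [-3.141, 0.0, 2.95]
contact_force: [-2.7, -0.3, 3.8]
grip_width: 0.0186
finger_force: 59.0
[ 0.55034701 -0.26565395  0.12862163] [ 0.55016447 -0.26559745  0.1287    ] [-2.73814548 -0.33837104  3.82109939] [-0.01765306  0.79356488 -0.0171074 ]
```

```bash
python3 -m handwheel '[[-0.0044,0.0013,-0.0005,0,0,0,-1],[-0.0088,0.0027,-0.0005,0,0,0,-1],[-0.0132,0.0043,-0.0005,0,0,0,-1],[-0.0175,0.006,-0.0005,0,0,0,-1],[-0.0218,0.0078,-0.0005,0,0,0,-1],[-0.026,0.0098,-0.0005,0,0,0,-1],[-0.0301,0.0119,-0.0005,0,0,0,-1],[-0.0341,0.0142,-0.0005,0,0,0,-1],[-0.0381,0.0165,-0.0005,0,0,0,-1],[-0.042,0.019,-0.0005,0,0,0,-1]]'
python3 -c "
from h import *
s=arm.observe();print(s['tcp_pos'],tcp(-37.5,.1287),s['contact_force'],s['moment'])"
```

```text
time: 10.45
tcp_pos: [0.5772, -0.2592, 0.129]
orientation: [-3.141, 0.0, 2.95]
contact_force: [-1.6, -1.3, 3.0]
grip_width: 0.0186
finger_force: 58.9
[ 0.57723779 -0.25922885  0.12895502] [ 0.57711049 -0.25921219  0.1287    ] [-1.56267593 -1.27322199  3.0305184 ] [-0.32740737  0.60288583  0.07097574]
```

```bash
python3 -m handwheel '[[-0.0038,0.0026,0,0,0,0,-1],[-0.0075,0.0054,0,0,0,0,-1],[-0.0112,0.0083,0,0,0,0,-1],[-0.0147,0.0113,0,0,0,0,-1],[-0.0181,0.0144,0,0,0,0,-1],[-0.0215,0.0176,0,0,0,0,-1],[-0.0247,0.0209,0,0,0,0,-1],[-0.0278,0.0244,0,0,0,0,-1],[-0.0308,0.0279,0,0,0,0,-1],[-0.0337,0.0315,0,0,0,0,-1]]'
python3 -c "
from h import *
s=arm.observe();print(s['tcp_pos'],tcp(-18.75,.1287),s['contact_force'],s['moment'])"
```

```text
time: 11.28
tcp_pos: [0.6007, -0.2444, 0.129]
orientation: [-3.141, 0.0, 2.95]
contact_force: [-0.9, -1.6, 2.4]
grip_width: 0.0184
finger_force: 58.9
[ 0.60070613 -0.24443585  0.12898441] [ 0.60057402 -0.24450428  0.1287    ] [-0.85245566 -1.57562305  2.37264535] [-0.60424355  0.44489029  0.03065797]
```

```bash
python3 -m handwheel '[[-0.0028,0.0037,0.0003,0,0,0,-1],[-0.0054,0.0076,0.0005,0,0,0,-1],[-0.0079,0.0115,0.0005,0,0,0,-1],[-0.0103,0.0154,0.0005,0,0,0,-1],[-0.0126,0.0195,0.0005,0,0,0,-1],[-0.0147,0.0236,0.0005,0,0,0,-1],[-0.0167,0.0278,0.0005,0,0,0,-1],[-0.0185,0.032,0.0005,0,0,0,-1],[-0.0202,0.0363,0.0005,0,0,0,-1],[-0.0218,0.0407,0.0005,0,0,0,-1]]'
python3 -c "
from h import *
s=arm.observe();print(s['tcp_pos'],tcp(0,.1287),s['contact_force'],s['moment'])"
```

```text
time: 12.12
tcp_pos: [0.6182, -0.2229, 0.1287]
orientation: [-3.141, 0.001, 2.95]
contact_force: [-1.0, -1.8, 4.7]
grip_width: 0.0187
finger_force: 59.0
[ 0.61820364 -0.22287272  0.12869198] [ 0.61806463 -0.22303481  0.1287    ] [-0.95483729 -1.77266587  4.73388824] [-0.79932379  0.17368193  0.05058475]
```

```bash
python3 -m handwheel '[[-0.0014,0.0044,-0.0004,0,0,0,-1],[-0.0027,0.0089,-0.0004,0,0,0,-1],[-0.0038,0.0134,-0.0004,0,0,0,-1],[-0.0048,0.0179,-0.0004,0,0,0,-1],[-0.0056,0.0225,-0.0004,0,0,0,-1],[-0.0063,0.027,-0.0004,0,0,0,-1],[-0.0069,0.0316,-0.0004,0,0,0,-1],[-0.0072,0.0363,-0.0004,0,0,0,-1],[-0.0075,0.0409,-0.0004,0,0,0,-1],[-0.0076,0.0455,-0.0004,0,0,0,-1]]'
python3 -c "
from h import *
s=arm.observe();print(s['tcp_pos'],tcp(18.75,.1287),s['contact_force'],s['moment'])"
```

```text
time: 12.95
tcp_pos: [0.6277, -0.1967, 0.1289]
orientation: [3.141, 0.0, 2.95]
contact_force: [0.1, -2.3, 2.9]
grip_width: 0.0187
finger_force: 59.0
[ 0.62768731 -0.19672837  0.12886527] [ 0.62772589 -0.19708255  0.1287    ] [ 0.11204765 -2.26370622  2.94730875] [-0.68807843 -0.03537536  0.0308432 ]
```

```bash
python3 -m handwheel '[[0.0001,0.0047,0,0,0,0,-1],[0.0003,0.0093,0,0,0,0,-1],[0.0007,0.0139,0,0,0,0,-1],[0.0012,0.0185,0,0,0,0,-1],[0.0019,0.0231,0,0,0,0,-1],[0.0027,0.0277,0,0,0,0,-1],[0.0037,0.0322,0,0,0,0,-1],[0.0048,0.0367,0,0,0,0,-1],[0.0061,0.0412,0,0,0,0,-1],[0.0075,0.0456,0,0,0,0,-1]]'
python3 -c "
from h import *
s=arm.observe();print(s['tcp_pos'],tcp(37.5,.1287),s['contact_force'],s['moment'])"
```

```text
time: 13.78
tcp_pos: [0.6283, -0.169, 0.1288]
orientation: [3.142, 0.0, 2.95]
contact_force: [1.4, -2.2, 3.1]
grip_width: 0.0187
finger_force: 59.0
[ 0.62834385 -0.16901419  0.12883922] [ 0.62853234 -0.16940207  0.1287    ] [ 1.42113739 -2.23459951  3.13241824] [-0.65944768 -0.16722767  0.05058651]
```

```bash
python3 -m handwheel '[[0.0013,0.0044,0,0,0,0,-1],[0.0027,0.0087,0,0,0,0,-1],[0.0045,0.0129,0,0,0,0,-1],[0.0064,0.0171,0,0,0,0,-1],[0.0085,0.0213,0,0,0,0,-1],[0.0107,0.0253,0,0,0,0,-1],[0.0131,0.0293,0,0,0,0,-1],[0.0156,0.0332,0,0,0,0,-1],[0.0183,0.037,0,0,0,0,-1],[0.021,0.0407,0,0,0,0,-1]]'
python3 -c "
from h import *
s=arm.observe();print(s['tcp_pos'],tcp(56.25,.1287),s['contact_force'],s['moment'])"
```

```text
time: 14.62
tcp_pos: [0.6206, -0.1427, 0.1289]
orientation: [3.141, 0.0, 2.95]
contact_force: [1.6, -2.8, 3.7]
grip_width: 0.0184
finger_force: 59.0
[ 0.62063475 -0.1426519   0.12890187] [ 0.6203984  -0.14293136  0.1287    ] [ 1.61228965 -2.81126498  3.7360722 ] [-0.58178997 -0.27012143 -0.00672207]
```

```bash
python3 -m handwheel '[[0.0029,0.0037,0,0,0,0,-1],[0.0059,0.0072,0,0,0,0,-1],[0.009,0.0106,0,0,0,0,-1],[0.0122,0.014,0,0,0,0,-1],[0.0156,0.0172,0,0,0,0,-1],[0.019,0.0203,0,0,0,0,-1],[0.0225,0.0233,0,0,0,0,-1],[0.0262,0.0262,0,0,0,0,-1],[0.0299,0.029,0,0,0,0,-1],[0.0337,0.0316,0,0,0,0,-1],[0.0353,0.0327,0,0,0,0,-1]]'
python3 -c "
from h import *
s=arm.observe();print(s['tcp_pos'],tcp(75,.1287),s['contact_force'],s['moment'])"
```

```text
time: 15.53
tcp_pos: [0.6033, -0.1193, 0.1289]
orientation: [3.141, -0.0, 2.95]
contact_force: [2.5, -1.7, 3.2]
grip_width: 0.0188
finger_force: 59.0
[ 0.60334691 -0.11930845  0.12889203] [ 0.60418739 -0.12048001  0.1287    ] [ 2.45708647 -1.74434877  3.23675512] [-0.58995189 -0.56832567  0.04840184]
```

```bash
python3 -m handwheel '[[0.0013,0.0009,0,0,0,0,-1],[0.0013,0.0009,0,0,0,0,-1]]'; python3 -m handwheel '[[0,0,-0.02,0,0,0,-1],[0,0,-0.06,0,0,0,-1],[0,0,-0.12,0,0,0,-1],[0,0,-0.15,0,0,0,-1],[0,0,-0.15,0,0,0,-1],[0,0,-0.15,0,0,0,-1],[0,0,-0.15,0,0,0,-1]]'
python3 - <<'E'
from h import *
s=arm.observe();print(s['tcp_pos'],s['contact_force'],s["orientation"])
c=snap("wrist","w6"); P=s["tcp_pos"]+R.from_euler("xyz",s["orientation"]).apply([.0012,.0008,.0807]); print(proj(c,P)[0])
cv2.imwrite("pics/w6c.png",cv2.resize(c["color"][60:360,140:440],None,fx=2,fy=2,interpolation=cv2.INTER_CUBIC))
print(rel([.617,.1406,s['tcp_pos'][2]],D), (proj(c,P)[0]-[140,60])*2)
E
```

```text
time: 15.7
tcp_pos: [0.6032, -0.1192, 0.1291]
orientation: [-3.141, 0.001, 2.95]
contact_force: [2.5, -1.8, 3.0]
grip_width: 0.0185
finger_force: 59.0
time: 16.28
tcp_pos: [0.6014, -0.1183, 0.2165]
orientation: [3.141, -0.005, 2.95]
contact_force: [-1.3, 0.3, -2.2]
grip_width: 0.0186
finger_force: 58.6
[ 0.60139117 -0.11833693  0.21650289] [-1.27046898  0.26792084 -2.18743582] [ 3.14083804 -0.0050456   2.94978313]
[280.08768177 210.01050981]
[ 5.660e-02  4.287e-01 -1.000e-04  3.000e-04 -2.700e-03  1.000e-04] [280.17536354 300.02101963]
```

View pics/w6c.png

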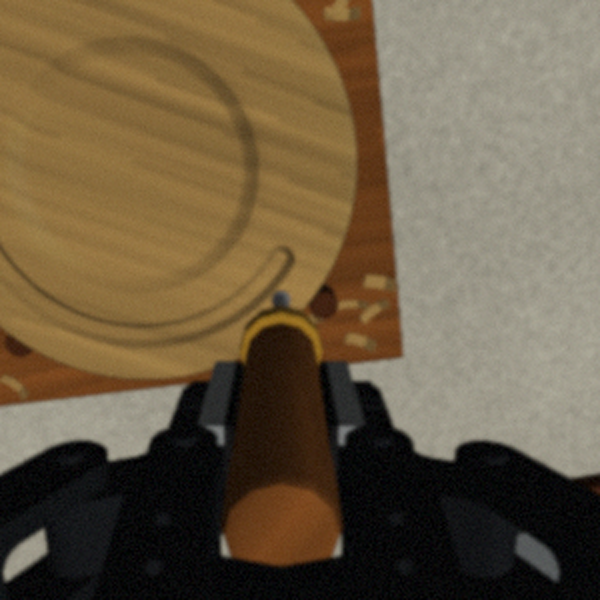

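The burnisher is still held, with its ball at (281,299). The groove's plain end is visible at about (287,252). I'll check where the tip was at lift-off against that end.

```bash
python3 - <<'E'
from h import *
c=dict(np.load("w6.npz"))
P=np.array([.6032,-.1192,.1290])+D.apply([.0012,.0008,.0807]); print(P,(proj(c,P)[0]-[140,60])*2)
for a in (65,75,78): print(a,(proj(c,tcp(a,.0485)-np.r_[OFF,0])[0]-[140,60])*2)
s=arm.observe(); print(s["tcp_pos"])
E
```

```text
[ 0.60217469 -0.11818573  0.0483    ] [279.05590877 259.22031671]
65 [258.77184113 282.55702445]
75 [276.45618372 260.97189429]
78 [281.03859281 253.85598278]
[ 0.60126998 -0.11838785  0.21613063]
```

The lift-off point coincides with the groove's end within about 1 mm. Now back above the hole.

```bash
python3 -m handwheel '[[0.005,0.04,0,0,0,0,-1],[0.015,0.1,0,0,0,0,-1],[0.022,0.16,0,0,0,0,-1],[0.03,0.22,0,0,0,0,-1],[0.038,0.28,0,0,0,0,-1],[0.046,0.34,0,0,0,0,-1],[0.054,0.4,0,0,0,0,-1],[0.057,0.428,0,0,0,0,-1],[0.057,0.428,0,0,0,0,-1],[0.057,0.428,0,0,0,0,-1],[0.057,0.428,0,0,0,0,-1],[0.057,0.428,0,0,0,0,-1],[0.057,0.428,0,0,0,0,-1]]'
python3 - <<'E'
from h import *
s=arm.observe();print(s['tcp_pos'],s['contact_force'],s["orientation"])
c=snap("wrist","w7"); r=R.from_euler("xyz",s["orientation"])
a=cv2.resize(c["color"][130:270,200:360],None,fx=4,fy=4,interpolation=cv2.INTER_CUBIC)
for P,col in((s["tcp_pos"]+r.apply([.0012,.0008,.0807]),(0,255,0)),([.6154,.1405,.07],(0,0,255))):
    q=(proj(c,P)[0]-[200,130])*4; print(q); cv2.circle(a,tuple(q.astype(int)),2,col,-1)
cv2.imwrite("pics/w7c.png",a)
E
```

```text
time: 17.42
tcp_pos: [0.6182, 0.1381, 0.2185]
orientation: [-3.141, -0.001, 2.948]
contact_force: [0.1, 0.3, -0.5]
grip_width: 0.0187
finger_force: 58.7
[0.61819721 0.13811047 0.21847784] [ 0.13404657  0.30900896 -0.53141873] [-3.14111511e+00 -8.31396801e-04  2.94752833e+00]
[320.4081715  319.98442081]
[324.9732023  236.50397152]
```

View pics/w7c.png

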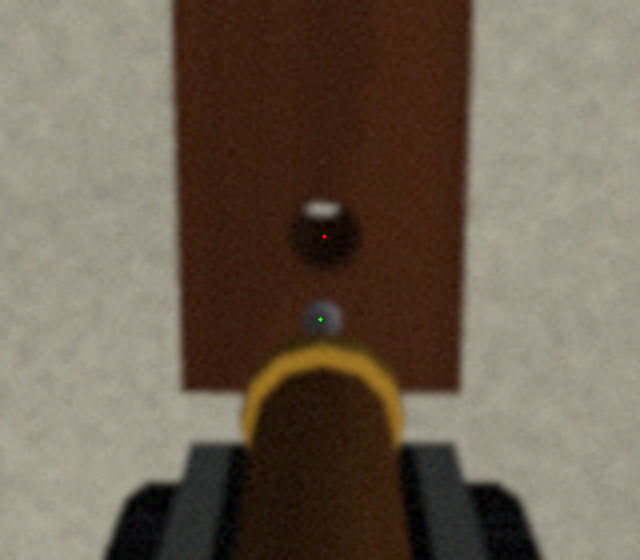

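The hole is at (325,235), right on the red prediction, and the ball is at (322,318). The correction is 2.1 mm in tool x and 1.0 mm in tool y, then lower.

```bash
python3 -m handwheel '[[0.0036,0.0017,0,0,0,0,-1],[0.0036,0.0017,0.03,0,0,0,-1],[0.0036,0.0017,0.06,0,0,0,-1],[0.0036,0.0017,0.09,0,0,0,-1],[0.0036,0.0017,0.11,0,0,0,-1],[0.0036,0.0017,0.12,0,0,0,-1],[0.0036,0.0017,0.13,0,0,0,-1],[0.0036,0.0017,0.14,0,0,0,-1]]'; python3 -m handwheel '[[0,0,0.015,0,0,0,-1],[0,0,0.03,0,0,0,-1],[0,0,0.042,0,0,0,-1],[0,0,0.05,0,0,0,-1],[0,0,0.053,0,0,0,-1],[0,0,0.053,0,0,0,-1],[0,0,0.053,0,0,0,-1],[0,0,0.053,0,0,0,-1]]'
```

```text
time: 18.13
tcp_pos: [0.6169, 0.1409, 0.1352]
orientation: [3.141, 0.001, 2.949]
contact_force: [-0.1, 0.4, -0.4]
grip_width: 0.0188
finger_force: 58.7
time: 18.8
tcp_pos: [0.6168, 0.1412, 0.1036]
orientation: [3.141, 0.001, 2.95]
contact_force: [0.1, 0.3, -1.1]
grip_width: 0.0187
finger_force: 58.7
```

Not yet touching, so down in small steps.

```bash
python3 -m handwheel '[[0,0,0.003,0,0,0,-1],[0,0,0.003,0,0,0,-1],[0,0,0.003,0,0,0,-1],[0,0,0.003,0,0,0,-1]]'; python3 -m handwheel '[[0,0,0.002,0,0,0,-1],[0,0,0.002,0,0,0,-1],[0,0,0.002,0,0,0,-1],[0,0,0.002,0,0,0,-1]]'
```

```text
time: 19.13
tcp_pos: [0.6165, 0.141, 0.1013]
orientation: [3.142, 0.0, 2.95]
contact_force: [0.6, -0.2, -1.3]
grip_width: 0.0185
finger_force: 58.7
time: 19.47
tcp_pos: [0.6167, 0.1411, 0.1007]
orientation: [3.141, 0.001, 2.95]
contact_force: [-1.1, -0.3, 4.2]
grip_width: 0.0188
finger_force: 59.3
```

Seated on the collar with light contact. I release to a half opening and retreat straight up.

```bash
python3 -m handwheel '[[0,0,0,0,0,0,-1],[0,0,0,0,0,0,-1],[0,0,0,0,0,0,-0.4],[0,0,0,0,0,0,-0.3],[0,0,0,0,0,0,-0.1],[0,0,0,0,0,0,0],[0,0,0,0,0,0,0],[0,0,0,0,0,0,0],[0,0,0,0,0,0,0]]' 20; python3 -m handwheel '[[0,0,-0.02,0,0,0,0],[0,0,-0.05,0,0,0,0],[0,0,-0.1,0,0,0,0],[0,0,-0.16,0,0,0,0],[0,0,-0.22,0,0,0,0],[0,0,-0.22,0,0,0,0],[0,0,-0.22,0,0,0,0],[0,0,-0.22,0,0,0,0],[0,0,-0.22,0,0,0,0],[0,0,-0.22,0,0,0,0]]'
python3 - <<'E'
from h import *
c=snap("scene","s8"); w=snap("wrist","w8")
a=cv2.resize(c["color"][140:340,170:350],None,fx=2.2,fy=2.2); b=cv2.resize(w["color"][100:365,130:430],None,fx=1.3,fy=1.66)
cv2.imwrite("pics/f.png",np.hstack([a[:440],b[:440]]))
E
```

```text
time: 20.22
tcp_pos: [0.6164, 0.141, 0.0999]
orientation: [-3.141, -0.0, 2.95]
contact_force: [-0.5, -0.6, 0.3]
grip_width: 0.0429
finger_force: 0.0
time: 21.05
tcp_pos: [0.6155, 0.1408, 0.23]
orientation: [-3.14, -0.003, 2.95]
contact_force: [0.5, 0.4, 0.4]
grip_width: 0.0428
finger_force: 0.0
```

View pics/f.png

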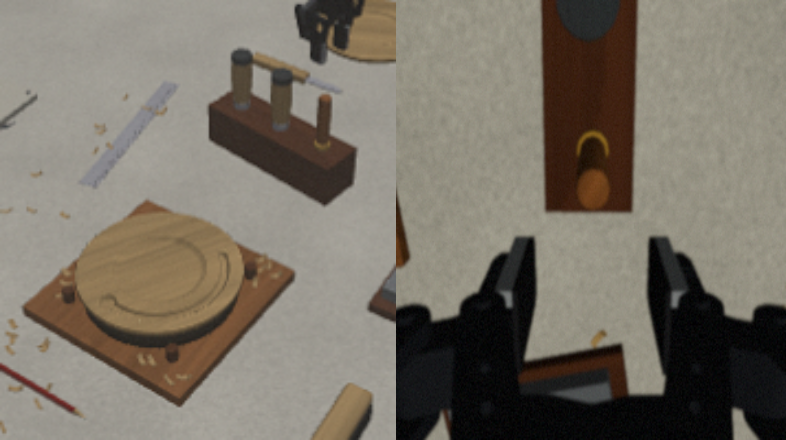

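The burnisher stands upright on its collar in its hole (handle at (323,120) on the left, (593,170) on the right), and the gripper is clear. The gouges, plate, pencil and knife look undisturbed.

```bash
python3 -c "
from workcell import ticket; print(ticket.sign_off())"
```

```text
the job is handed in; nothing more can be done
None
```

The groove was burnished from eye to plain end in one unlifted stroke (force readings about 3–5 N, about 3.3 cm/s), the burnisher stands back upright on its collar in its hole, and the job was handed in at about 21 s.

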